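# Stir the walnuts in the black pan

### The job

Take the wooden stirring stick out of its small white pot and, with its foot down among the walnuts in the large black two-handled pan, stir them round for two full turns in a wide circle about the pan's middle, so that all of them get moved. Keep the walnuts in the pan and leave the pan where it stands, then stand the stick upright in its white pot again and let go.

Things in the scene. Friction and masses are not known exactly. Their poses are not given: they have to be found in the camera images.
- stick_mid (a point): Centre (half-way up) of the plain wooden stirring stick: loose, 60 g, round, 208 mm long, standing foot down in the white pot; z from foot to top. Lowest 55 mm: 26 mm thick head with flat foot; 85 to 188 mm above the foot: 18 mm thick handle; a 22 mm knob on top. Grip it from above, 170 mm above the foot (66 mm above this point).
- stick_foot (a point): Centre of the flat underside of the stick's foot, 104 mm below the stick's centre along the stick; z towards the stick's top.
- crock_mouth (a point): Centre of the mouth of the stick's small white stoneware pot, 66 mm high, which does not move. Its inner floor is 58 mm below this point (8 mm above the worktop); inside it is 44 to 49 mm wide, flaring to 64 mm at the mouth. It stands left or right of the black pan; a pepper mill stands on the other side.
- pan: Large black two-handled pan, loose, about 1 kg: rim 259 mm across, 347 mm over the handles (along its y), 60 mm high. Origin: centre of its underside; z up. Cooking floor 4 mm above the origin, clear to 90 mm from the middle. No walnut within 18 mm of the middle at first. Stir with a radius of about 45 mm, foot 5 to 10 mm above the cooking floor. The small steel pan is empty and not meant.
- walnut0_mid (a point): Centre of one of the six loose walnuts in the black pan: light brown, 29 mm thick and 29 mm high, 15 g, at first upright and about 35 to 57 mm from the pan's middle, in a loose ring.
- walnut1_mid (a point): Centre of one of the six loose walnuts in the black pan: light brown, 29 mm thick and 29 mm high, 15 g, at first upright and about 35 to 57 mm from the pan's middle, in a loose ring.
- walnut2_mid (a point): Centre of one of the six loose walnuts in the black pan: light brown, 29 mm thick and 29 mm high, 15 g, at first upright and about 35 to 57 mm from the pan's middle, in a loose ring.
- walnut3_mid (a point): Centre of one of the six loose walnuts in the black pan: light brown, 29 mm thick and 29 mm high, 15 g, at first upright and about 35 to 57 mm from the pan's middle, in a loose ring.
- walnut4_mid (a point): Centre of one of the six loose walnuts in the black pan: light brown, 29 mm thick and 29 mm high, 15 g, at first upright and about 35 to 57 mm from the pan's middle, in a loose ring.
- walnut5_mid (a point): Centre of one of the six loose walnuts in the black pan: light brown, 29 mm thick and 29 mm high, 15 g, at first upright and about 35 to 57 mm from the pan's middle, in a loose ring.

How it is judged:
By the outcome, as a careful person would: the job done as asked, in the order asked, and still so for the second after the job is handed in, with the robot touching nothing.
It also fails if it takes over 64 s, if anything falls off the work surface, if the arm or the gripper's body presses on something with over 40 N, if the wrist force passes 120 N, or if a joint passes its speed limit or range.

### The arm

A 6-joint arm with a two-finger parallel gripper is mounted at the origin on a cart in front of the work surface, level with it; the furniture and walls round the work are solid. World frame = base frame: x ahead of the robot, y to its left, z up, the work surface at z = 0. Lengths are in m, angles in rad, forces in N, time in s.
With the tool pointing down it reaches from about 0.35 to 0.925 m from the base axis. Payload 6.4 kg.
Tool frame: the origin (TCP) lies midway between the tips of the shut fingers; the grasp point (between the pads) lies 19 mm behind it; x points along the fingers, y is the direction in which the jaws open and shut, and the axes are right-handed (so a half turn about x gives the same grasp; the last joint's range is limited). The gripper opens to 94 mm and grips with 3 to 60 N. Pads are 16 mm wide; open, the fingers measure 119 mm over their backs; the gripper's body (75 mm by 177 mm) begins 78 mm behind the grasp point.
Start: joints at [-1.307, 0.245, 1.558, -0, 1.339, -0.174], TCP at [0.276, -0.589, 0.205] pointing down, gripper open.
Joint ranges: [-3.13, 3.13], [-1.02, 2.26], [0.13, 2.54], [-0.95, 4.09], [0.21, 2.88], [-2.74, 2.74]. Speed limits (rad/s): [2.57, 2.57, 3.14, 3.14, 3.14, 3.14].

### API

Orientations are given as a unit quaternion [x, y, z, w].
In Python, from bench import bot gives the robot as it stands. The module is installed in compiled form; this text tells all that it offers.
- The arm moves only by the tool step_arm, never from a script. Its argument "series" is a list that holds one entry, the list of rows, each a list of 5 numbers: the shift along the tool's x, y, z in mm, then the turn about the tool's x in rad, then the opening in per cent of the stroke, from 0 (shut) to 100 (fully open). A call has 1 to 10 rows; each row shifts and turns the commanded pose from where the row before left it, along the tool's axes as they then stand; what a row does not reach is not made up. A row lasts 1/10 s, in which the tool goes at most 50 mm and 8.59 degrees, less where a joint would pass 70% of its speed; a pose out of reach is approached as far as the arm can. A call with a gripper value outside its range is refused whole. The fingers move at their own pace and stop on an object; "newtons" is the grip in N (left out, the last holds). Time passes only in rows, so rows that do not move let the fingers close. It gives the time, the measured TCP pose, the force and the opening at its end, in the units of the state.
- bot.read_state(): the state, without advancing time (a new reading comes with each control period).
- bot.snapshot(name): name is "side" or "top" or "wrist"; returns a dict with "color" (480x640x3 uint8, red, green, blue), "camera_matrix" (3x3 intrinsics, pixels), "camera_from_world" (4x4, takes a point from world to camera coordinates); the wrist camera has in their place "mount" (4x4, takes a point from camera to tool coordinates, whose origin is the TCP and whose axes are the tool frame's). Camera axes: x right, y down, z forward; pixel columns grow to the right and rows downward; lengths in m; the calibration is good to about 2 mm. A picture is of the moment at which its call begins: read the wrist's pose just before it. There is no depth.
- bot.finish_job(): hands the job in, once; it reports no verdict.
Trained networks look in the newest picture that a camera, given by its name, has taken for a name from the list of things; names that differ only in an ending like _2 or _b are one class to them, and where a whole thing is asked for, a point or a joint stands for the part that bears it (a point fixed in the world has none). Each returns a list of dicts, best first, with "conf" (0 to 1); they miss things now and then, are a little off and sometimes report something else, mostly with a low value. They report only what shows in the picture. A call takes as long as a camera call.
- bot.outline_of(camera, label): "pixels" (480x640 bool, what is visible of it) and "bbox" ([left, top, width, height] in pixels, round what is visible of it).
The state is a dict: "t": time; "joint_positions": joint angles; "joint_velocities": joint speeds; "joint_torque": joint torques, N m; "ee_pos": TCP position; "orientation": TCP orientation; "ft_force": force on the tool from outside, world axes, zero at the start; "wrist_torque": the same for the moment, N m; "gripper_width": opening from 0.0 (shut) to 1.0 (fully open).
Only numpy, scipy, OpenCV 4.12 (cv2) and the standard library are available. Lean on these libraries where they do the work, as an engineer would, in place of code of your own. Each camera call takes 0.05 s, during which the arm holds its last target. There are 200 camera calls.

## Working session

There is one attempt and no reset: what is moved stays moved. The work goes in short steps, Python scripts to look and compute and a tool call to move; the robot and the scene stay as the last step left them, time stands still between calls to the robot, and variables do not carry over. Pictures are saved under pics/ and viewed, about 8 in all and at most 12, crops included, and the job is handed in when it is done.

Besides the shell and the picture viewer there is one more tool, called after ">>>" by a JSON object that holds its "api" and its "payload". step_arm: Moves the arm, as the interface text tells. Its arguments: {"type":"object","properties":{"series":{"type":"array"},"newtons":{"type":"number"}},"required":["series"]}

```bash
mkdir -p pics
cat > h.py <<'E'
import numpy as np, cv2
from bench import bot
def snap(n,save=None):
    s=bot.snapshot(n)
    if save: cv2.imwrite('pics/'+save,s['color'][:,:,::-1])
    return s
def ray(s,uv):
    K=s['camera_matrix'];T=np.array(s['camera_from_world'])
    d=np.linalg.inv(K)@np.array([uv[0],uv[1],1.]);R=T[:3,:3]
    return -R.T@T[:3,3],R.T@d
def at_z(s,uv,z):
    o,d=ray(s,uv);return o+d*(z-o[2])/d[2]
def proj(s,p):
    T=np.array(s['camera_from_world']);c=T[:3,:3]@np.array(p)+T[:3,3];c=s['camera_matrix']@c;return c[:2]/c[2]
E
python3 - <<'E'
from h import *
st=bot.read_state();print({k:np.round(v,3) for k,v in st.items()})
im=[]
for n in ['top','side']:
    s=snap(n);im.append(s['color'][:,:,::-1]);o,_=ray(s,(320,240));print(n,'cam at',o.round(3))
    for l in ['stick_mid','crock_mouth','pan','walnut0_mid']:
        for r in bot.outline_of(n,l)[:7]:
            m=r['pixels'];v,u=np.nonzero(m);print(l,round(r['conf'],2),r['bbox'],u.mean().round(1),v.mean().round(1),at_z(s,(u.mean(),v.mean()),{'pan':.03,'walnut0_mid':.018}.get(l,.06)).round(3))
cv2.imwrite('pics/top.png',im[0]);cv2.imwrite('pics/side.png',im[1])
E
```

```text
{'t': np.float64(0.0), 'joint_positions': array([-1.307,  0.246,  1.559, -0.   ,  1.339, -0.174]), 'joint_velocities': array([-0.   ,  0.   , -0.   , -0.001, -0.001, -0.001]), 'joint_torque': array([ 0.0000e+00, -4.1583e+01, -3.1460e+01,  6.8000e-02,  3.3000e-02,
       -0.0000e+00]), 'ee_pos': array([ 0.275, -0.588,  0.204]), 'orientation': array([-0.69 , -0.154,  0.69 , -0.153]), 'ft_force': array([0.641, 0.113, 0.115]), 'wrist_torque': array([-0.038,  0.034,  0.064]), 'gripper_width': np.float64(1.004)}
top cam at [ 0.403 -0.008  0.992]
stick_mid 0.86 [469.3, 244.0, 49.7, 18.4] 493.2 252.9 [ 0.486 -0.38   0.06 ]
crock_mouth 0.97 [459.9, 237.7, 38.4, 35.5] 480.1 255.9 [ 0.48  -0.352  0.06 ]
pan 0.78 [243.7, 187.3, 162.5, 121.9] 322.6 250.2 [ 0.505 -0.02   0.03 ]
walnut0_mid 0.51 [317.8, 263.1, 10.9, 12.4] 323.6 268.8 [ 0.465 -0.021  0.018]
side cam at [ 0.584 -1.068  0.524]
stick_mid 0.45 [305.6, 250.3, 15.5, 17.3] 315.2 261.4 [ 0.523 -0.069  0.06 ]
crock_mouth 0.82 [248.2, 327.6, 47.9, 61.5] 272.0 359.7 [ 0.486 -0.396  0.06 ]
pan 0.73 [239.0, 218.7, 133.8, 88.7] 310.4 262.9 [ 0.51  -0.012  0.03 ]
walnut0_mid 0.6 [280.1, 264.1, 13.7, 10.0] 286.5 269.3 [ 0.463 -0.022  0.018]
```

View pics/top.png

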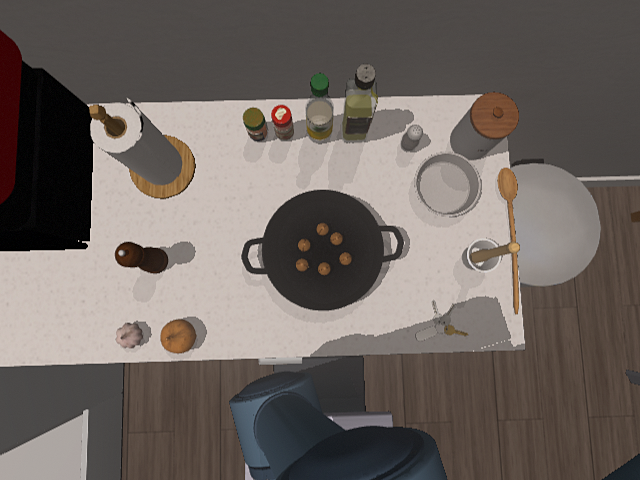

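View pics/side.png

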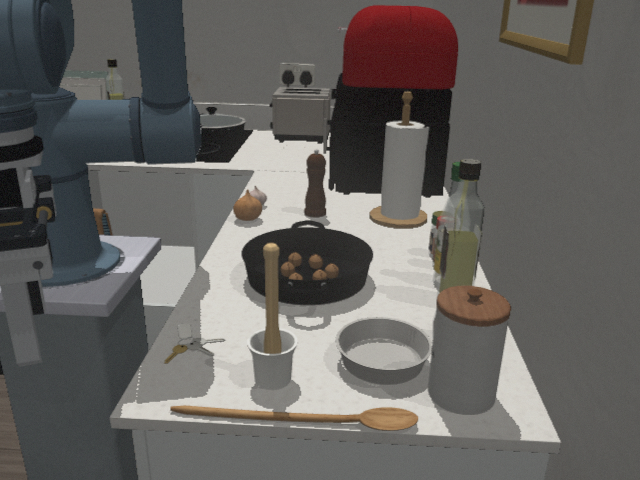

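```bash
cat > m.py <<'E'
from h import *
from scipy.optimize import least_squares
S={};M={};C={}
for n in ['top','side']:
    S[n]=snap(n); M[n]=bot.outline_of(n,'stick_mid')[0]; C[n]=bot.outline_of(n,'crock_mouth')[0]
    print(n,'stick',M[n]['bbox'],'crock',C[n]['bbox'])
a=S['top']['color'][225:285,445:530,::-1];b=S['side']['color'][235:395,235:315,::-1]
a=cv2.resize(a,None,fx=4,fy=4,interpolation=2);b=cv2.resize(b,None,fx=3.5,fy=3.5,interpolation=2)
c=np.zeros((560,a.shape[1]+b.shape[1],3),np.uint8);c[:a.shape[0],:a.shape[1]]=a;c[:b.shape[0],a.shape[1]:]=b
cv2.imwrite('pics/crop.png',c)
# pan rim in top: fit circle to mask central part
P=bot.outline_of('top','pan')[0]['pixels'].astype(np.uint8)
P=cv2.morphologyEx(P,cv2.MORPH_CLOSE,np.ones((25,25)));P=cv2.morphologyEx(P,cv2.MORPH_OPEN,cv2.getStructuringElement(2,(61,61)))
c=max(cv2.findContours(P,0,1)[0],key=len);(u,v),ax,_=cv2.fitEllipse(c);print('pan rim',u,v,ax,at_z(S['top'],(u,v),.06).round(4))
g=S['top']['color'];hs=cv2.cvtColor(g,cv2.COLOR_RGB2HSV)
m=((hs[...,1]>70)&(hs[...,2]>70)).astype(np.uint8);m[:205]=0;m[290:]=0;m[:,:275]=0;m[:,370:]=0
k,_,stt,ce=cv2.connectedComponentsWithStats(m)
for i in range(1,k):
    if stt[i,4]>20: print('nut',stt[i],ce[i].round(1),at_z(S['top'],ce[i],.02)[:2].round(3))
R=S  # orientation
from scipy.spatial.transform import Rotation as Ro
print(Ro.from_quat(bot.read_state()['orientation']).as_matrix().round(3))
E
python3 m.py
```

```text
top stick [469.3, 242.4, 51.5, 21.5] crock [461.8, 237.8, 36.1, 32.9]
side stick [262.0, 242.6, 18.1, 108.9] crock [246.6, 329.8, 50.8, 58.5]
pan rim 322.33837890625 250.13983154296875 (118.20498657226562, 124.26494598388672) [ 0.502  -0.0187  0.06  ]
nut [316 223  13  12 117] [322.  228.7] [ 0.554 -0.02 ]
nut [330 232  12  13 121] [335.8 238.2] [ 0.532 -0.05 ]
nut [298 239  12  13 117] [303.5 244.7] [0.52  0.022]
nut [339 252  12  13 120] [344.8 258.3] [ 0.487 -0.068]
nut [296 258  13  13 121] [301.5 264.5] [0.476 0.027]
nut [318 262  12  13 125] [323.5 268.3] [ 0.466 -0.021]
[[-0.     0.424 -0.906]
 [-0.    -0.906 -0.424]
 [-1.     0.     0.   ]]
```

View pics/crop.png

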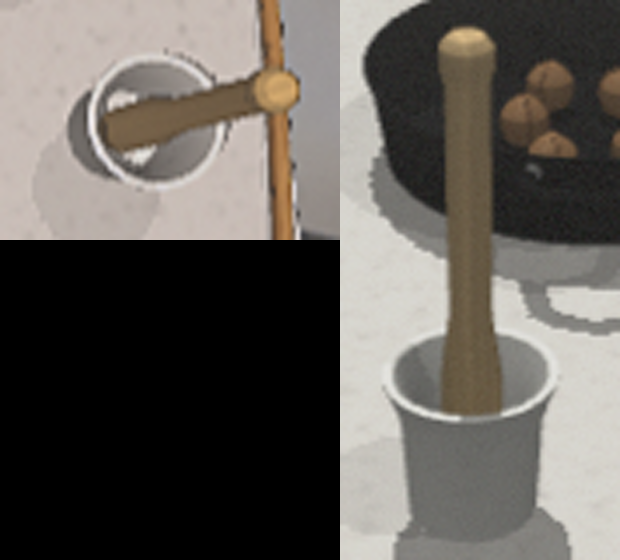

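```bash
cat > fit.py <<'E'
from h import *
from scipy.optimize import minimize
def tri(A,B):
    (o1,d1),(o2,d2)=A,B
    t=np.linalg.lstsq(np.c_[d1,-d2],o2-o1,rcond=None)[0];p,q=o1+d1*t[0],o2+d2*t[1]
    return (p+q)/2,np.linalg.norm(p-q)
def render(s,foot,top,up=4):
    ax=(top-foot)/np.linalg.norm(top-foot);x=np.cross(ax,[1,0,0]);x/=np.linalg.norm(x);y=np.cross(ax,x)
    m=np.zeros((480*up,640*up),np.uint8);th=np.arange(0,6.28,.4)
    circ=lambda h,r:[proj(s,foot+ax*h+r*(np.cos(t)*x+np.sin(t)*y)) for t in th]
    for h0,r0,h1,r1 in [(0,.013,.055,.013),(.055,.013,.085,.009),(.085,.009,.188,.009),(.188,.011,.208,.011)]:
        pts=(np.array(circ(h0,r0)+circ(h1,r1))+.5)*up
        cv2.fillConvexPoly(m,cv2.convexHull(pts.astype(np.float32)).astype(np.int32),1)
    return m
def fit(S,M,x0,vcut=348,zf=.008,up=4):
    G={n:cv2.resize(M[n].astype(np.uint8),None,fx=up,fy=up,interpolation=0) for n in M}
    def ends(p):
        foot=np.array([p[0],p[1],zf]);d=np.array([p[2],p[3],1.]);return foot,foot+d/np.linalg.norm(d)*.208
    def cost(p):
        f,t=ends(p);c=0
        for n in M:
            m=render(S[n],f,t,up);g=G[n]
            sl=slice(0,vcut*up) if n=='side' else slice(None)
            c-= (m[sl]&g[sl]).sum()/max(1,(m[sl]|g[sl]).sum())
        return c
    r=minimize(cost,x0,method='Nelder-Mead',options=dict(initial_simplex=np.array([x0]+[np.array(x0)+e for e in np.diag([.01,.01,.08,.08])]),maxiter=150))
    f,t=ends(r.x);return f,t,-r.fun
E
python3 - <<'E'
from fit import *
S={n:snap(n) for n in ['top','side']}
kn=tri(ray(S['top'],(514,247.75)),ray(S['side'],(272.1,247)));print('knob top',kn)
cr=tri(ray(S['top'],(484.25,255.25)),ray(S['side'],(272.3,342.1)));print('crock',cr,at_z(S['top'],(484.25,255.25),.066),at_z(S['side'],(272.3,342.1),.066))
M={n:bot.outline_of(n,'stick_mid')[0]['pixels'] for n in S}
k,c=kn[0],cr[0]
f,t,q=fit(S,M,[c[0],c[1],0,0]);print('fit',f,t,q, 'lean',(t-f)/.208)
g=S['side']['color']
for z in (.06,):
    rim=[]
    # pan rim overlay
    im=g[:,:,::-1].copy();it=S['top']['color'][:,:,::-1].copy()
    for a in np.arange(0,6.28,.1):
        p=[.502+.1295*np.cos(a),-.0187+.1295*np.sin(a),.06];r=[c[0]+.034*np.cos(a),c[1]+.034*np.sin(a),.066]
        for s,i in ((S['side'],im),(S['top'],it)):
            for P,col in ((p,(0,255,0)),(r,(255,0,0))): cv2.circle(i,tuple(proj(s,P).round().astype(int)),0,col,-1)
    for s,i in ((S['side'],im),(S['top'],it)): cv2.polylines(i,cv2.findContours(render(s,f,t,1),0,1)[0],True,(0,0,255),1)
    A=cv2.resize(im[215:400,225:385],None,fx=2.5,fy=2.5);B=cv2.resize(it[180:330,235:535],None,fx=1.3*1.0,fy=1.3)
    o=np.zeros((max(len(A),len(B)),A.shape[1]+B.shape[1],3),np.uint8);o[:len(A),:A.shape[1]]=A;o[:len(B),A.shape[1]:]=B;cv2.imwrite('pics/ov.png',o)
E
```

```text
knob top (array([ 0.48136905, -0.35701889,  0.21235399]), np.float64(0.0025457492255161595))
crock (array([ 0.48102341, -0.35917176,  0.06462619]), np.float64(0.0006648668446571472)) [ 0.48057955 -0.3587003   0.066     ] [ 0.4816563  -0.36122749  0.066     ]
fit [ 0.48053676 -0.35793508  0.008     ] [ 0.48030128 -0.35512747  0.21598092] 1.8412584837750796 lean [-0.00113215  0.01349814  0.99990825]
```

View pics/ov.png

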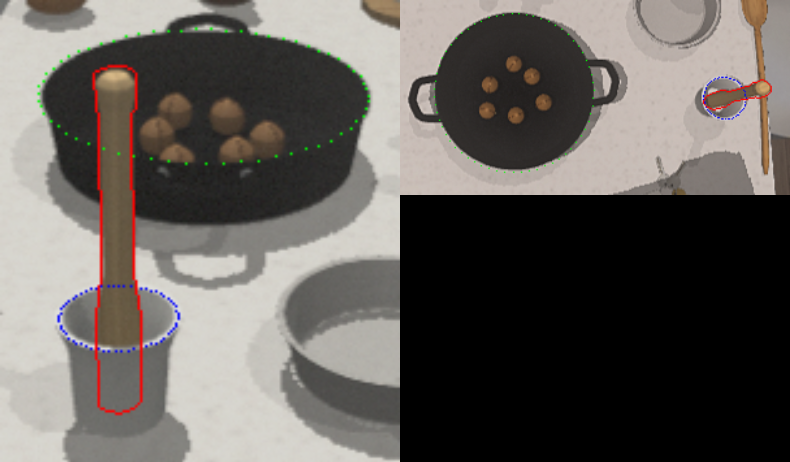

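>>> {"api": "step_arm", "payload": {"series": [[[-15,0,0,0.11,100],[-15,0,0,0.11,100],[-15,0,0,0.11,100],[0,0,0,0.108,100],[0,-26,-23,0,100],[0,-26,-23,0,100],[0,-26,-23,0,100],[0,-26,-23,0,100],[0,-26,-23,0,100],[0,-26,-23,0,100]]], "newtons": 50}}

```text
t: 2.05
ee_pos: [0.4144, -0.4316, 0.2506]
orientation: [0.707, -0.0, -0.707, -0.0]
ft_force: [0.5, -0.5, -0.2]
gripper_width: 0.999
```

>>> {"api": "step_arm", "payload": {"series": [[[0,-25,-22,0,100],[0,-25,-22,0,100],[0,-23.6,-22.6,0,100],[0,0,0,0,100],[20,0,0,0,100],[25,0,0,0,100],[25,0,0,0,100],[21.6,0,0,0,100],[0,0,0,0,100]]]}}

```text
t: 2.95
ee_pos: [0.478, -0.3581, 0.1552]
orientation: [-0.705, -0.001, 0.709, 0.002]
ft_force: [-0.4, 0.2, -0.3]
gripper_width: 1.002
```

Run:
```python
from h import *
for i in range(3):
    st=bot.read_state();print(st['ee_pos'].round(4)); s=snap('top')
s=snap('wrist','w1.png');print(s['mount'].round(3));st=bot.read_state();print(st['ee_pos'].round(4),st['joint_positions'].round(3))
r=bot.outline_of('wrist','stick_mid')
if r: print(r[0]['conf'],r[0]['bbox'])
Ti=np.linalg.inv(s['mount'])
for z in (-.057,-.019): # knob top, grasp
    c=Ti[:3,:3]@np.array([z,0,0])+Ti[:3,3];c=s['camera_matrix']@c;print(c[:2]/c[2])
```

```text
[ 0.478  -0.3581  0.1552]
[ 0.479  -0.359   0.1575]
[ 0.4799 -0.3598  0.1592]
[[-0.001 -0.274  0.962 -0.179]
 [ 1.     0.001  0.001 -0.   ]
 [-0.002  0.962  0.274 -0.081]
 [ 0.     0.     0.     1.   ]]
[ 0.4807 -0.3603  0.1607] [-0.832  0.173  1.726 -0.     1.239  0.74 ]
0.66 [293.6, 217.3, 54.7, 154.4]
[325.49078345 359.65542316]
[325.31668349 314.75773712]
```

View pics/w1.png

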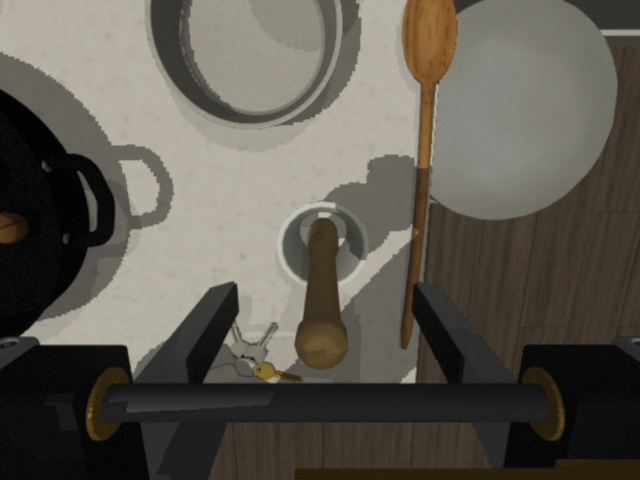

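>>> {"api": "step_arm", "payload": {"series": [[[1,-1,-2,0,100],[0,0,0,0,60],[0,0,0,0,30],[0,0,0,0,10],[0,0,0,0,0],[0,0,0,0,0],[0,0,0,0,0]]], "newtons": 50}}

```text
t: 3.9
ee_pos: [0.4822, -0.3581, 0.1578]
orientation: [0.707, -0.0, -0.707, -0.0]
ft_force: [-1.0, 0.8, 0.4]
gripper_width: 0.524
```

>>> {"api": "step_arm", "payload": {"series": [[[0,0,0,0,0],[0,0,0,0,0],[0,0,0,0,0],[0,0,0,0,0],[0,0,0,0,0],[0,0,0,0,0]]]}}

```text
t: 4.5
ee_pos: [0.4822, -0.3581, 0.1578]
orientation: [0.707, -0.0, -0.707, -0.0]
ft_force: [0.9, -0.2, 0.4]
gripper_width: 0.217
```

>>> {"api": "step_arm", "payload": {"series": [[[0,0,0,0,0],[0,0,0,0,0],[-5,0,0,0,0],[-10,0,0,0,0],[-15,0,0,0,0],[-20,0,0,0,0],[-20,0,0,0,0],[-20,0,0,0,0],[-15,0,0,0,0],[0,0,0,0,0]]]}}

```text
t: 5.5
ee_pos: [0.4833, -0.3593, 0.2667]
orientation: [0.709, -0.002, -0.706, 0.002]
ft_force: [0.2, 0.2, 0.4]
gripper_width: 0.216
```

```bash
cat > look.py <<'E'
import sys
from fit import *
from scipy.spatial.transform import Rotation as Ro
# fit held stick: foot at z ~ ee_z+.019-.17
st=bot.read_state();e=st['ee_pos'];print('t',st['t'],e.round(4),st['gripper_width'].round(3),st['ft_force'].round(1))
S={n:snap(n,f'{sys.argv[1]}_{n}.png') for n in ['top','side']}
M={}
for n in S:
    for r in bot.outline_of(n,'stick_mid'):
        u=np.mean(r['pixels'].nonzero(),1)[::-1]; d=np.linalg.norm(u-proj(S[n],e-[0,0,.05])); print(n,r['conf'],r['bbox'],d.round(1))
        if d<40 and n not in M: M[n]=r['pixels']
zf=e[2]+.019-.17
f,t,q=fit({n:S[n] for n in M},M,[e[0],e[1],0,0],vcut=480,zf=zf);print('foot',f.round(4),'top',t.round(4),'q',q,'foot-ee',(f-e).round(4))
E
python3 look.py lift
```

```text
Traceback (most recent call last):
  File "look.py", line 5, in <module>
    st=bot.read_state();e=st['ee_pos'];print('t',st['t'],e.round(4),st['gripper_width'].round(3),st['ft_force'].round(1))
                                                                    ^^^^^^^^^^^^^^^^^^^^^^^^^
AttributeError: 'float' object has no attribute 'round'
```

```bash
sed -i "s/st\['gripper_width'\].round(3)/round(st['gripper_width'],3)/" look.py; python3 look.py lift
```

```text
t 5.5 [ 0.4833 -0.3593  0.2667] 0.216 [0.2 0.2 0.4]
top 0.46 [484.6, 243.9, 20.2, 13.5] 18.6
side 0.72 [261.7, 169.6, 18.4, 146.1] 21.9
side 0.7 [246.8, 326.1, 50.3, 65.2] 112.1
foot [ 0.4864 -0.3623  0.1157] top [ 0.4678 -0.2907  0.3101] q 1.4443802652559525 foot-ee [ 0.0031 -0.003  -0.151 ]
```

View pics/lift_side.png

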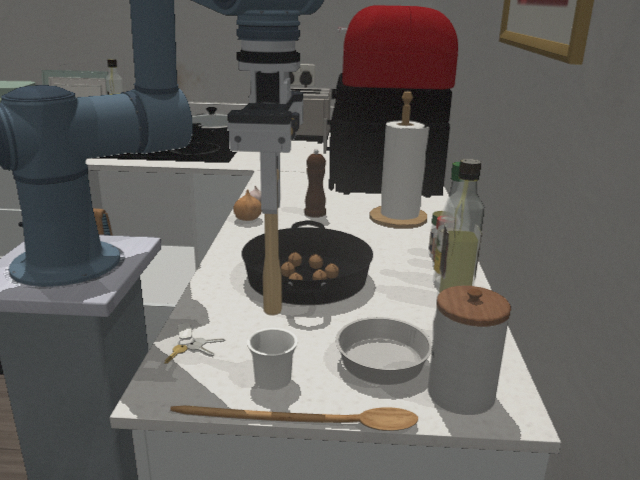

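>>> {"api": "step_arm", "payload": {"series": [[[0,-18,-1,0,0],[0,-32,-2,0,0],[0,-37,-2,0,0],[0,-40,-2.5,0,0],[0,-40,-2.5,0,0],[0,-40,-2.5,0,0],[0,-40,-2.5,0,0],[0,-40,-2.5,0,0],[0,-32,-2,0,0],[0,-20,-1,0,0]]]}}

```text
t: 6.7
ee_pos: [0.5017, -0.0158, 0.2621]
orientation: [-0.707, -0.001, 0.708, -0.001]
ft_force: [0.1, -0.2, 0.6]
gripper_width: 0.215
```

```bash
cat >> h.py <<'E'
def nuts(s,v0=205,v1=290):
    hs=cv2.cvtColor(s['color'],cv2.COLOR_RGB2HSV);m=((hs[...,1]>70)&(hs[...,2]>70)).astype(np.uint8)
    m[:v0]=0;m[v1:]=0;m[:,:265]=0;m[:,380:]=0
    k,_,stt,ce=cv2.connectedComponentsWithStats(m)
    return [(at_z(s,ce[i],.02)[:2].round(3),stt[i,4]) for i in range(1,k) if stt[i,4]>20]
E
python3 - <<'E'
from h import *
for i in range(4):
    S=snap(['top','side'][i%2],'pan%d.png'%i);st=bot.read_state();print(st['t'],st['ee_pos'].round(4),st['ft_force'].round(1))
for n in ['top','side']:
    s=snap(n)
    for r in bot.outline_of(n,'stick_mid')[:2]:print(n,r['conf'],r['bbox'])
    e=st['ee_pos']
    print('exp foot ctr',proj(s,[.502,-.019,.113]),'edges',proj(s,[.489,-.019,.113]),proj(s,[.515,-.019,.113]),'near',proj(s,[.502,-.032,.113]))
E
```

```text
6.75 [ 0.5017 -0.0142  0.262 ] [-1.   1.9 -0.9]
6.8 [ 0.5018 -0.0161  0.2621] [-0.1  0.1  0.6]
6.85 [ 0.502  -0.0175  0.2622] [ 0.2 -1.  -1.2]
6.9 [ 0.5022 -0.0185  0.2623] [ 0.6  0.4 -0.5]
top 0.43 [313.3, 246.0, 13.9, 8.1]
exp foot ctr [322.71348962 247.33368124] edges [322.91210303 253.82140564] [322.51559754 240.86951909] near [329.2283493  247.14367652]
side 0.62 [297.9, 151.5, 15.1, 77.4]
exp foot ctr [306.36170673 225.41216857] edges [299.68007861 225.14687584] [313.05104922 225.67776758] near [305.80795006 227.86599525]
```

View pics/pan3.png

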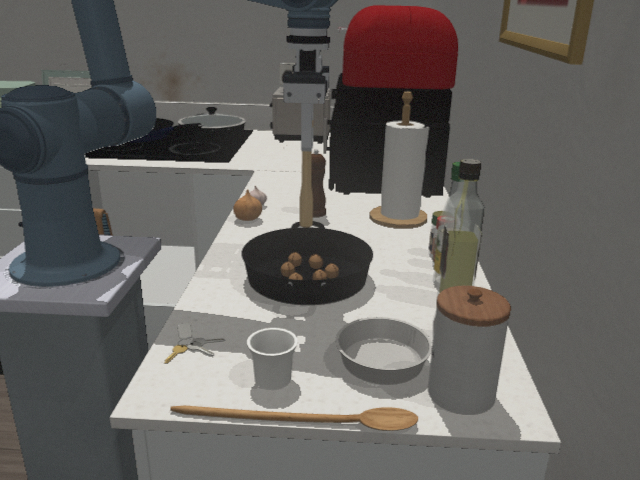

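Run:
```python
import numpy as np
a=np.radians(-145+12*np.arange(31));x=np.round(45*np.cos(a),1);y=np.round(45*np.sin(a),1)
R=[[0,round(-dy,1)+0.,round(-dx,1)+0.,0,0] for dx,dy in zip(np.diff(x),np.diff(y))]
for i in range(3): print(R[10*i:10*i+10])
```

```text
[[0, np.float64(7.1), np.float64(-6.2), 0, 0], [0, np.float64(5.7), np.float64(-7.5), 0, 0], [0, np.float64(3.9), np.float64(-8.5), 0, 0], [0, np.float64(2.2), np.float64(-9.2), 0, 0], [0, np.float64(0.1), np.float64(-9.4), 0, 0], [0, np.float64(-1.8), np.float64(-9.3), 0, 0], [0, np.float64(-3.6), np.float64(-8.6), 0, 0], [0, np.float64(-5.4), np.float64(-7.7), 0, 0], [0, np.float64(-6.9), np.float64(-6.4), 0, 0], [0, np.float64(-8.1), np.float64(-4.9), 0, 0]]
[[0, np.float64(-8.9), np.float64(-3.0), 0, 0], [0, np.float64(-9.3), np.float64(-1.2), 0, 0], [0, np.float64(-9.4), np.float64(0.8), 0, 0], [0, np.float64(-9.0), np.float64(2.8), 0, 0], [0, np.float64(-8.2), np.float64(4.5), 0, 0], [0, np.float64(-7.1), np.float64(6.2), 0, 0], [0, np.float64(-5.7), np.float64(7.5), 0, 0], [0, np.float64(-3.9), np.float64(8.5), 0, 0], [0, np.float64(-2.2), np.float64(9.2), 0, 0], [0, np.float64(-0.1), np.float64(9.4), 0, 0]]
[[0, np.float64(1.8), np.float64(9.3), 0, 0], [0, np.float64(3.6), np.float64(8.6), 0, 0], [0, np.float64(5.4), np.float64(7.7), 0, 0], [0, np.float64(6.9), np.float64(6.4), 0, 0], [0, np.float64(8.1), np.float64(4.9), 0, 0], [0, np.float64(8.9), np.float64(3.0), 0, 0], [0, np.float64(9.3), np.float64(1.2), 0, 0], [0, np.float64(9.4), np.float64(-0.8), 0, 0], [0, np.float64(9.0), np.float64(-2.8), 0, 0], [0, np.float64(8.2), np.float64(-4.5), 0, 0]]
```

>>> {"api": "step_arm", "payload": {"series": [[[15,0,0,0,0],[25,0,0,0,0],[25,0,0,0,0],[20,0,0,0,0],[10,0,0,0,0],[5,0,0,0,0],[0,0,0,0,0]]], "newtons": 60}}

```text
t: 7.8
ee_pos: [0.5026, -0.0193, 0.1624]
orientation: [-0.707, 0.0, 0.707, 0.0]
ft_force: [-0.0, -0.0, -0.1]
gripper_width: 0.21
```

>>> {"api": "step_arm", "payload": {"series": [[[0,5.8,8.9,0,0],[0,6,9,0,0],[0,7,9.5,0,0],[0,7,9.5,0,0],[0,0,0,0,0]]]}}

```text
t: 8.3
ee_pos: [0.4648, -0.0458, 0.163]
orientation: [0.707, -0.001, -0.707, -0.001]
ft_force: [0.5, -0.3, -1.0]
gripper_width: 0.215
```

>>> {"api": "step_arm", "payload": {"series": [[[0,7.1,-6.2,0,0],[0,5.7,-7.5,0,0],[0,3.9,-8.5,0,0],[0,2.2,-9.2,0,0],[0,0.1,-9.4,0,0],[0,-1.8,-9.3,0,0],[0,-3.6,-8.6,0,0],[0,-5.4,-7.7,0,0],[0,-6.9,-6.4,0,0],[0,-8.1,-4.9,0,0]]]}}

```text
t: 9.3
ee_pos: [0.5441, -0.0374, 0.1629]
orientation: [0.707, 0.0, -0.707, -0.0]
ft_force: [-0.4, -0.1, -0.3]
gripper_width: 0.21
```

```bash
cat > chk.py <<'E'
from h import *
s=snap('top','c1.png');S=snap('side','c2.png');st=bot.read_state();print(st['t'],st['ee_pos'].round(4),st['ft_force'].round(1))
for n,q in (('top',s),('side',S)):
    r=bot.outline_of(n,'pan')[0];print(n,r['bbox'])
print(nuts(s))
cv2.imwrite('pics/c.png',np.hstack([cv2.resize(q[:,:,::-1],None,fx=2.3,fy=2.3) for q in (s['color'][180:320,235:405],S['color'][200:340,225:395])]))
E
python3 chk.py
```

```text
9.4 [ 0.544  -0.037   0.1628] [-0.4  0.4 -0.4]
top [241.3, 208.8, 163.5, 93.7]
side [242.2, 220.7, 130.7, 84.6]
[(array([ 0.521, -0.053]), np.int32(293)), (array([0.523, 0.007]), np.int32(23)), (array([ 0.524, -0.009]), np.int32(22)), (array([ 0.487, -0.012]), np.int32(45)), (array([ 0.455, -0.001]), np.int32(62))]
```

View pics/c.png

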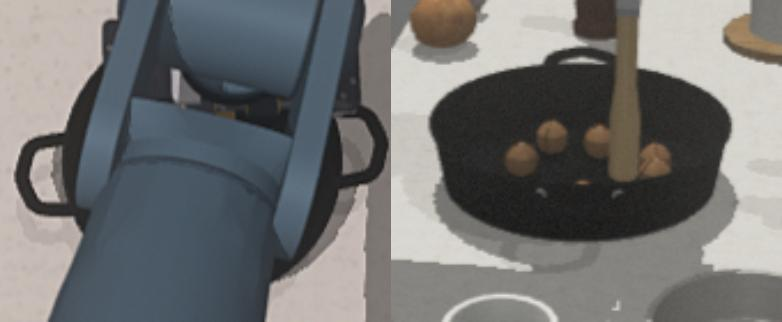

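>>> {"api": "step_arm", "payload": {"series": [[[0,-8.9,-3.0,0,0],[0,-9.3,-1.2,0,0],[0,-9.4,0.8,0,0],[0,-9.0,2.8,0,0],[0,-8.2,4.5,0,0],[0,-7.1,6.2,0,0],[0,-5.7,7.5,0,0],[0,-3.9,8.5,0,0],[0,-2.2,9.2,0,0],[0,-0.1,9.4,0,0]]]}}

```text
t: 10.5
ee_pos: [0.498, 0.0258, 0.1628]
orientation: [-0.707, 0.0, 0.707, -0.0]
ft_force: [-0.4, 0.5, -0.3]
gripper_width: 0.212
```

>>> {"api": "step_arm", "payload": {"series": [[[0,1.8,9.3,0,0],[0,3.6,8.6,0,0],[0,5.4,7.7,0,0],[0,6.9,6.4,0,0],[0,8.1,4.9,0,0],[0,8.9,3.0,0,0],[0,9.3,1.2,0,0],[0,9.4,-0.8,0,0],[0,9.0,-2.8,0,0],[0,8.2,-4.5,0,0]]]}}

```text
t: 11.5
ee_pos: [0.4663, -0.0459, 0.1629]
orientation: [0.707, -0.0, -0.707, -0.0]
ft_force: [0.1, -0.7, 0.3]
gripper_width: 0.21
```

```bash
python3 chk.py
```

```text
11.6 [ 0.4666 -0.046   0.163 ] [ 0.7  0.4 -0.1]
top [242.7, 187.3, 132.6, 117.7]
side [240.1, 219.4, 132.2, 84.8]
[(array([ 0.482, -0.055]), np.int32(181)), (array([ 0.461, -0.077]), np.int32(49)), (array([ 0.437, -0.059]), np.int32(63))]
```

View pics/c.png

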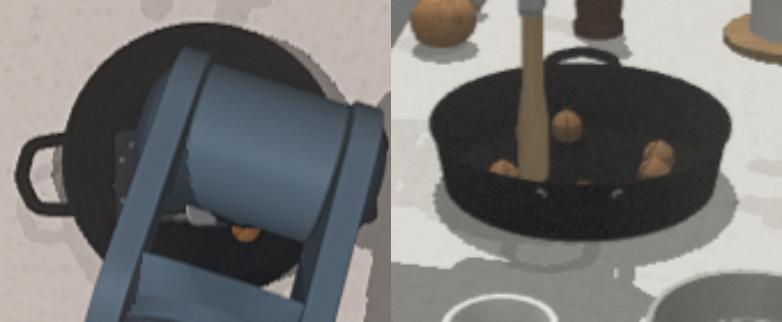

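>>> {"api": "step_arm", "payload": {"series": [[[0,7.1,-6.2,0,0],[0,5.7,-7.5,0,0],[0,3.9,-8.5,0,0],[0,2.2,-9.2,0,0],[0,0.1,-9.4,0,0],[0,-1.8,-9.3,0,0],[0,-3.6,-8.6,0,0],[0,-5.4,-7.7,0,0],[0,-6.9,-6.4,0,0],[0,-8.1,-4.9,0,0]]]}}

```text
t: 12.7
ee_pos: [0.5441, -0.0374, 0.1628]
orientation: [-0.707, -0.0, 0.707, 0.0]
ft_force: [-1.0, 0.2, -0.4]
gripper_width: 0.214
```

>>> {"api": "step_arm", "payload": {"series": [[[0,-8.9,-3.0,0,0],[0,-9.3,-1.2,0,0],[0,-9.4,0.8,0,0],[0,-9.0,2.8,0,0],[0,-8.2,4.5,0,0],[0,-7.1,6.2,0,0],[0,-5.7,7.5,0,0],[0,-3.9,8.5,0,0],[0,-2.2,9.2,0,0],[0,-0.1,9.4,0,0]]]}}

```text
t: 13.7
ee_pos: [0.498, 0.0258, 0.1628]
orientation: [-0.707, 0.0, 0.707, -0.0]
ft_force: [-0.8, -0.3, -0.2]
gripper_width: 0.213
```

>>> {"api": "step_arm", "payload": {"series": [[[0,1.8,9.3,0,0],[0,3.6,8.6,0,0],[0,5.4,7.7,0,0],[0,6.9,6.4,0,0],[0,8.1,4.9,0,0],[0,8.9,3.0,0,0],[0,9.3,1.2,0,0],[0,9.4,-0.8,0,0],[0,9.0,-2.8,0,0],[0,8.2,-4.5,0,0]]]}}

```text
t: 14.7
ee_pos: [0.4662, -0.0459, 0.1629]
orientation: [0.707, -0.0, -0.707, -0.0]
ft_force: [-0.1, 0.0, -1.0]
gripper_width: 0.21
```

>>> {"api": "step_arm", "payload": {"series": [[[0,7.1,-6.2,0,0],[0,5.7,-7.5,0,0],[0,3.9,-8.5,0,0],[0,0,0,0,0],[0,0,0,0,0]]]}}

```text
t: 15.2
ee_pos: [0.4882, -0.0615, 0.1627]
orientation: [-0.707, -0.0, 0.707, 0.0]
ft_force: [0.3, -0.1, -0.7]
gripper_width: 0.212
```

```bash
python3 chk.py
```

```text
15.3 [ 0.4879 -0.0613  0.1627] [ 0.9 -0.1 -0.9]
top [242.8, 187.1, 135.9, 110.4]
side [239.7, 219.4, 131.2, 88.5]
[(array([ 0.51 , -0.101]), np.int32(39)), (array([0.487, 0.053]), np.int32(116)), (array([ 0.436, -0.057]), np.int32(357))]
```

View pics/c.png

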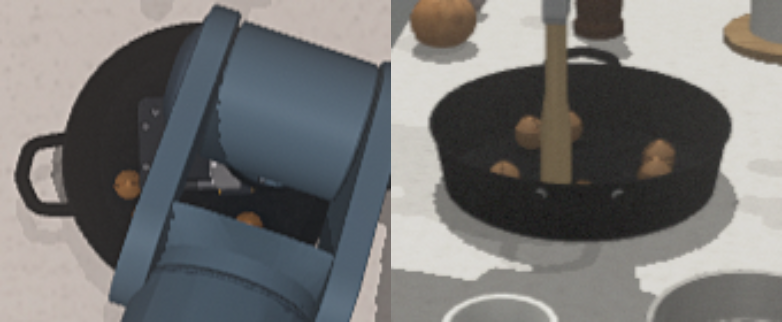

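>>> {"api": "step_arm", "payload": {"series": [[[-10,0,0,0,0],[-25,0,0,0,0],[-30,0,0,0,0],[-25,0,0,0,0],[-10,0,0,0,0],[0,0,0,0,0]]]}}

```text
t: 16.0
ee_pos: [0.4889, -0.0619, 0.2648]
orientation: [0.708, -0.001, -0.706, 0.0]
ft_force: [-0.4, 1.2, -0.8]
gripper_width: 0.214
```

>>> {"api": "step_arm", "payload": {"series": [[[0,17,0.6,0,0],[0,30,0.6,0,0],[0,40,1,0,0],[0,40,1,0,0],[0,40,1,0,0],[0,40,1,0,0],[0,40,1,0,0],[0,33,0.4,0,0],[0,17,0,0,0],[0,0,0,0,0]]]}}

```text
t: 17.0
ee_pos: [0.4807, -0.3595, 0.2611]
orientation: [-0.706, 0.0, 0.708, 0.002]
ft_force: [-0.1, 0.5, -0.1]
gripper_width: 0.214
```

Run:
```python
from h import *
for i in range(2): t=snap('top','b_top.png');s=snap('side','b_side.png')
st=bot.read_state();e=st['ee_pos'];print(st['t'],e.round(4))
print('nuts',nuts(t))
for r in bot.outline_of('side','stick_mid')[:2]:print('side',r['conf'],r['bbox'])
P=bot.outline_of('top','pan')[0];print('pan',P['bbox'])
P=P['pixels'].astype(np.uint8);P=cv2.morphologyEx(P,cv2.MORPH_CLOSE,np.ones((25,25)));P=cv2.morphologyEx(P,cv2.MORPH_OPEN,cv2.getStructuringElement(2,(61,61)))
c=max(cv2.findContours(P,0,1)[0],key=len);(u,v),ax,_=cv2.fitEllipse(c);print('pan rim',u,v,ax,at_z(t,(u,v),.06).round(4))
f=e-[0,0,.151]
for n,q in (('side',s),('top',t)): print(n,proj(q,f),proj(q,f-[0,.013,0]),'crock',proj(q,[.481,-.359,.066]))
cv2.imwrite('pics/b.png',np.hstack([cv2.resize(q[:,:,::-1],None,fx=2,fy=2) for q in (t['color'][180:380,345:545],s['color'][190:390,195:355])]))
```

```text
17.2 [ 0.4817 -0.357   0.2626]
nuts [(array([ 0.573, -0.005]), np.int32(119)), (array([ 0.571, -0.039]), np.int32(120)), (array([ 0.512, -0.091]), np.int32(122)), (array([0.487, 0.052]), np.int32(127)), (array([0.455, 0.035]), np.int32(126)), (array([ 0.444, -0.061]), np.int32(126))]
pan [242.1, 184.1, 161.5, 129.1]
pan rim 322.327880859375 250.3125457763672 (118.34268188476562, 125.42093658447266) [ 0.5017 -0.0187  0.06  ]
side [272.29830151 312.75976389] [271.02670096 317.45114592] crock [272.05561595 341.22811231]
top [491.84361396 252.58376175] [498.30276516 252.39345164] crock [484.37666015 255.04680226]
```

View pics/b.png

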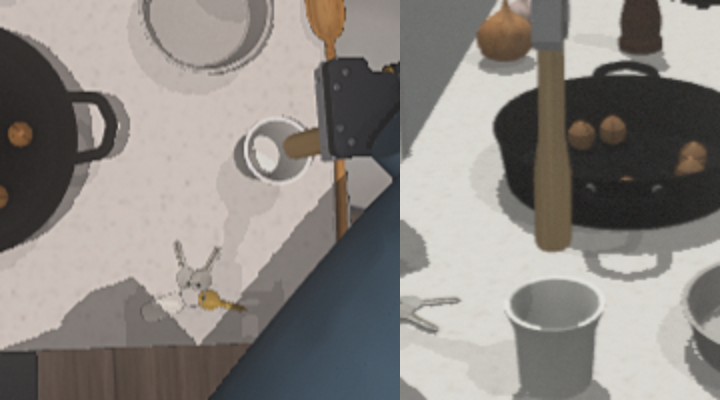

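>>> {"api": "step_arm", "payload": {"series": [[[12,0,0,0,0],[20,0,0,0,0],[20,0,0,0,0],[20,0,0,0,0],[15,0,0,0,0],[8,0,0,0,0],[5,0,0,0,0],[2,0,0,0,0],[1,0,0,0,0],[0,0,0,0,0]]]}}

```text
t: 18.3
ee_pos: [0.4817, -0.359, 0.1605]
orientation: [0.707, -0.0, -0.707, 0.0]
ft_force: [-0.1, -0.1, -1.5]
gripper_width: 0.214
```

>>> {"api": "step_arm", "payload": {"series": [[[1,0,0,0,0],[0.5,0,0,0,0],[0,0,0,0,0],[0,0,0,0,0]]], "newtons": 10}}

```text
t: 18.7
ee_pos: [0.4814, -0.3587, 0.1584]
orientation: [0.707, -0.0, -0.707, -0.0]
ft_force: [0.5, 0.2, -0.3]
gripper_width: 0.226
```

>>> {"api": "step_arm", "payload": {"series": [[[0.5,0,0,0,0],[0,0,0,0,24],[0,0,0,0,26],[0,0,0,0,30],[0,0,0,0,40],[0,0,0,0,60],[0,0,0,0,80],[0,0,0,0,100],[0,0,0,0,100],[0,0,0,0,100]]]}}

```text
t: 19.7
ee_pos: [0.4814, -0.3587, 0.1579]
orientation: [-0.707, 0.0, 0.707, 0.0]
ft_force: [-0.2, 0.7, -1.6]
gripper_width: 0.776
```

>>> {"api": "step_arm", "payload": {"series": [[[0,0,0,0,100],[0,0,0,0,100],[0,0,0,0,100],[0,0,0,0,100],[0,0,0,0,100]]]}}

```text
t: 20.2
ee_pos: [0.4814, -0.3586, 0.1579]
orientation: [-0.707, 0.0, 0.707, 0.0]
ft_force: [-0.6, -0.1, -0.2]
gripper_width: 0.998
```

Run:
```python
from h import *
s=snap('side');w=snap('wrist')
for n in ('side','wrist'):
    for r in bot.outline_of(n,'stick_mid')[:1]:print(n,r['conf'],r['bbox'])
cv2.imwrite('pics/r.png',np.hstack([cv2.resize(s['color'][200:400,195:355,::-1],None,fx=2,fy=2),cv2.resize(w['color'][:,:,::-1],(480,400))]))
```

```text
side 0.88 [261.2, 242.7, 18.1, 113.1]
wrist 0.84 [295.7, 214.7, 54.7, 164.3]
```

View pics/r.png

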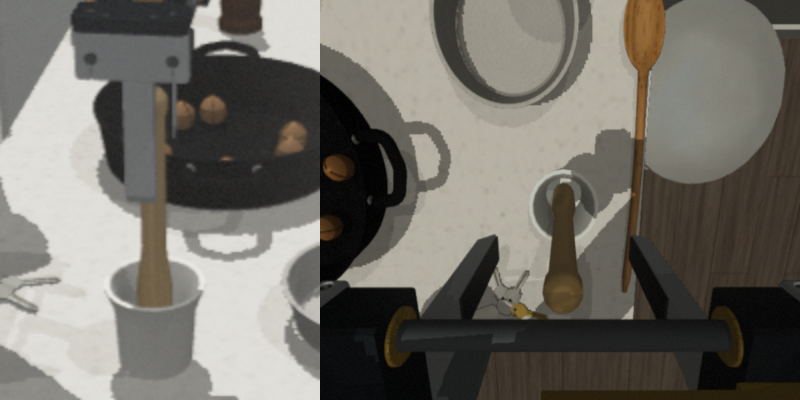

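Released: the stick stands upright in the pot and the fingers are clear of it (knob at 563,292, between the fingers). Backing straight up, then away.

>>> {"api": "step_arm", "payload": {"series": [[[-10,0,0,0,100],[-20,0,0,0,100],[-25,0,0,0,100],[-25,0,0,0,100],[-20,0,0,0,100],[0,20,10,0,100],[0,30,20,0,100],[0,30,20,0,100],[0,20,15,0,100],[0,0,0,0,100]]]}}

```text
t: 21.4
ee_pos: [0.4147, -0.4609, 0.2586]
orientation: [0.707, -0.002, -0.707, -0.001]
ft_force: [0.7, 0.6, -0.1]
gripper_width: 0.999
```

Run:
```python
from fit import *
for i in range(3): S={n:snap(n) for n in ['top','side']}
print(bot.read_state()['t'],bot.read_state()['ee_pos'].round(3))
print('nuts',nuts(S['top']))
S={};M={}
for n in ['top','side']:
    S[n]=snap(n);r=bot.outline_of(n,'stick_mid')[0];M[n]=r['pixels'];print(n,r['conf'],r['bbox'],bot.outline_of(n,'pan')[0]['bbox'])
f,t,q=fit(S,M,[.481,-.359,0,0]);print(f.round(4),t.round(4),q)
cv2.imwrite('pics/fin.png',np.hstack([cv2.resize(S[n]['color'][:,:,::-1],(400,300)) for n in S]))
```

```text
21.7 [ 0.417 -0.458  0.258]
nuts [(array([ 0.573, -0.004]), np.int32(118)), (array([ 0.571, -0.039]), np.int32(120)), (array([ 0.512, -0.091]), np.int32(122)), (array([0.487, 0.052]), np.int32(126)), (array([0.455, 0.036]), np.int32(124)), (array([ 0.444, -0.061]), np.int32(125))]
top 0.93 [469.2, 241.4, 50.2, 21.5] [243.4, 188.1, 158.1, 122.1]
side 0.8 [260.5, 240.0, 21.5, 114.5] [241.9, 219.4, 133.1, 85.5]
[ 0.4803 -0.3599  0.008 ] [ 0.4798 -0.3525  0.2159] 1.7821769295545673
```

```bash
python3 -c "
from bench import bot
print(bot.finish_job())"
```

```text
the job is handed in; nothing more can be done
None
```

The job is done and handed in at about 22 s of the 64 s allowed. I took the stick from its white pot and stirred the walnuts with the foot about 8 mm above the cooking floor. The stir was just over two turns at 45 mm radius. I then stood the stick back in the pot, let go and moved the gripper clear.

Last checks:
- **Walnuts:** all six are in the pan, about 67 to 75 mm from the middle, where they began at 36 to 53 mm. So every one of them was moved.
- **Pan:** its centre, measured after the stir, is within about 0.5 mm of where it started.
- **Stick:** it stands upright in the pot. The fit puts its foot at (0.480, -0.360), 1 mm from the pot's centre, with a lean of about 2°, roughly the measuring accuracy.
- **Forces:** the wrist force read under 2.5 N whenever I checked it.

One check did not happen. I could not look at the final picture after backing away, because the 12-picture viewing limit was reached, so that check rests on the network outlines and the fit. The last picture I did see was just after letting go, and it showed the stick standing freely between the open fingers.

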